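# Lay the standing spice jar down and push the drawer shut

### The job

The spice drawer cannot shut because one of its three jars was put back standing. Tip that jar over gently with the fingertips so that it lies flat in the front trough, while the drawer is still open, then push the drawer fully home without slamming it. Grasp and lift nothing, do not touch the two jars that already lie behind, and leave the things on and around the unit as they stand.

Things in the scene. Friction and masses are not known exactly. Their poses are not given: they have to be found in the camera images.
- spice_unit: Low light-wood spice unit, fixed: 230 deep (x) x 360 wide (y) x 96 mm high, wire rail on its top. Origin: centre of its underside. x points from its front into the unit (away from the robot), y left, z up. Carcass front face at x = -115 mm; its top board's underside is at z = 83 mm, so only lower things pass in. A hood hangs over the stove at the left, 0.62 m up: keep the arm clear of it.
- drawer: The unit's drawer, axes parallel to the unit's, sliding along x; starts 105 to 135 mm open. Origin: worktop level, mid width, in the plane of the front panel's inner face; shut, it is at x = -115 mm in the unit's frame. Slides with about 2.5 N of friction and stays where it is left: no spring or catch, the front stops against the carcass. Inside it is 310 mm wide, with side walls up to z = 70 mm.
- drawer_front (a point): Middle of the drawer front's flat outer face, 36 mm above the worktop, 16 mm in front of drawer's origin. The front panel is 16 mm thick, 356 wide, from z = 6 to 90 mm, with a finger notch 100 wide and 24 mm deep in the middle of its top edge. In the unit's frame this point's x is -131 mm when the drawer is shut, and less the farther it is open.
- trough (a point): Middle of the front trough's floor, 18 mm above the worktop. The trough runs the drawer's full inner width (155 mm to either side along y) and is 54 mm from front to back (x = 0 to 54 mm in the drawer's frame). Behind it a partition 6 mm thick, top at z = 52 mm, then a second trough, 56 mm, with the two lying jars and a tea light.
- jar_upright: The standing spice jar (glass, screw cap), loose: diameter 46, height 106 mm, 80 to 150 g. Origin: centre of its underside; z axis towards its cap. It stands in the front trough, top 124 mm above the worktop, nearer to one side wall (left or right varies): it has room to lie only along the trough towards the drawer's middle. At the trough's other end stands a cork stopper 31 mm wide, 35 mm high.
- jar_upright_middle (a point): Middle of the standing jar, on its axis 53 mm above its underside: 71 mm above the worktop while it stands, 41 mm when it lies.
- jar_lying_1: The jar of jar_lying_1_middle. Origin: centre of its underside (its left end as it lies).
- jar_lying_1_middle (a point): Middle of a like jar that lies in the second trough along the drawer's width, on the left; to be left alone.
- jar_lying_2: The jar of jar_lying_2_middle. Origin: centre of its underside (its left end as it lies).
- jar_lying_2_middle (a point): Middle of a like jar that lies in the second trough along the drawer's width, to the right of the other; to be left alone.
- sugar_tin: Square orange tin with a wooden lid, 70 x 70 x 105 mm, on top of the unit near one end. Origin: centre of its underside.
- egg_timer: White wind-up timer, 58 x 56 x 51 mm, on top of the unit near the other end. Origin: centre of its underside.
- espresso_cup: Small cup, 63 x 91 x 49 mm, on top of the unit in the middle. Origin: centre of its underside.
- paste_tin: Tin, 57 mm in diameter, 72 mm high, on the worktop beside the unit. Origin: centre of its underside.
- lemon: Lemon, 71 x 53 x 51 mm, on the worktop beside the unit. Origin: at its underside.
- garlic: Garlic bulb, 53 x 52 x 52 mm, on the worktop beside the unit. Origin: at its underside.
- egg_cup: Blue egg cup, 47 mm in diameter, 50 mm high, on the worktop beside the unit. Origin: centre of its underside.
Mind the look-alikes: they are no part of the job. Leave any blue look-alike of the jar_upright alone.

How it is judged:
On the way, in this order (a step that is already met when the one before it is completed fails the run):
1. the jar that stood lies flat in the front trough while the drawer is still at least 30 mm open (angle between jar_upright's own z axis and vertical between 1.4 and 1.74 rad and z of jar_upright_middle in the frame of drawer between 0.03 and 0.05 m and x of jar_upright_middle in the frame of drawer between 0.012 and 0.045 m and y of jar_upright_middle in the frame of drawer between -0.14 and 0.14 m and x of drawer_front in the frame of spice_unit below -0.161 m), for 0.3 s.
2. the drawer is fully home (x of drawer_front in the frame of spice_unit above -0.135 m), for 0.2 s.
At the end, for the whole second after the job is handed in: The drawer is shut to within 4 mm; the jar lies flat (within about 10 degrees) in the front trough, the other two still lie in the drawer, and all is at rest (x of drawer_front in the frame of spice_unit above -0.135 m and angle between jar_upright's own z axis and vertical between 1.4 and 1.74 rad and z of jar_upright_middle in the frame of drawer between 0.03 and 0.05 m and x of jar_upright_middle in the frame of drawer between 0.012 and 0.045 m and y of jar_upright_middle in the frame of drawer between -0.14 and 0.14 m and z of jar_lying_1_middle in the frame of drawer between 0.03 and 0.05 m and z of jar_lying_2_middle in the frame of drawer between 0.03 and 0.05 m and linear speed of drawer below 0.01 m/s and linear speed of jar_upright below 0.02 m/s); the robot touches nothing.
It fails at once if a jar is lifted (the middle of one rises above 105 mm) (height (world z) of any of jar_upright_middle, jar_lying_1_middle, jar_lying_2_middle above 0.105 m).
It fails at once if the standing jar is gripped or pressed hard (more than 18 N from the fingers) (contact force between the fingers and jar_upright above 18 N).
It fails at once if a jar that already lies is touched with more than 2 N (contact force between the fingers and jar_lying_1 above 2 N or contact force between the fingers and jar_lying_2 above 2 N).
It fails at once if the drawer is slammed (faster than 0.5 m/s) (linear speed of drawer above 0.5 m/s).
It fails at once if a thing on or around the unit is moved by more than 25 mm or tipped (distance of any of sugar_tin, egg_timer, espresso_cup, paste_tin, lemon, garlic, egg_cup from where it was at the start of the episode above 0.025 m or angle between any of sugar_tin, egg_timer, espresso_cup, paste_tin, lemon, garlic, egg_cup's own z axis and vertical above 0.5 rad).
It also fails if it takes over 48 s, if anything falls off the work surface, if the arm or the gripper's body presses on something with over 40 N, if the wrist force passes 120 N, or if a joint passes its speed limit or range.

### The arm

A 7-joint arm with a two-finger parallel gripper is mounted at the origin on a cart in front of the work surface, level with it; the furniture and walls round the work are solid. World frame = base frame: x ahead of the robot, y to its left, z up, the work surface at z = 0. Lengths are in m, angles in rad, forces in N, time in s.
With the tool pointing down it reaches from about 0.4 to 0.85 m from the base axis. Payload 10.4 kg.
Tool frame: the origin (TCP) lies at the centre of the arm's flange, where the gripper is bolted on; the fingertips stand 182 mm ahead of it and the grasp point (between the pads) lies r.grasp_offset ahead of it (r.grasp_offset is the distance from the TCP to the grasp point, in m); z points along the fingers, y is the line along which they close (so a half turn about z gives the same grasp; the last joint's range is limited). The gripper opens to 87 mm and grips with 3 to 60 N. Pads are 19 mm wide; open, the fingers measure 117 mm over their backs; the gripper's body (75 mm by 190 mm) begins 51 mm behind the grasp point.
Start: joints at [-1.301, 0.332, -0.065, 1.46, 0.022, 1.35, -0.088], TCP at [0.18, 0.598, 0.405] pointing down, gripper open.
Joint ranges: [-2.6, 2.6], [-0.5, 2.12], [-1.47, 1.34], [0.16, 2.42], [-1.27, 4.41], [0.06, 2.06], [-2.6, 2.6]. Speed limits (rad/s): [2.22, 2.22, 2.79, 2.79, 3.14, 3.14, 3.14].

### API

Orientations are given as a unit quaternion [x, y, z, w].
In Python, from bench import status, vision, job, spotter, r gives the robot as it stands. The module is installed in compiled form; this text tells all that it offers.
- The arm moves only by the tool play_rows, never from a script. Its argument "series" is a list of rows, each a list of 6 numbers: the shift along the tool's x, y, z each as a share of 150 mm, from -1 to 1, then the turn, a rotation vector about the tool's x, y, z each as a share of 30 degrees, from -1 to 1. In form: [[x, y, z, ax, ay, az], ...]. A call has 1 to 5 rows; each row is the pose to reach, as a shift and turn from the pose commanded when the call began, along the tool's axes at that moment; what a row does not reach only later rows make up. A row lasts 1/10 s, in which the tool goes at most 50 mm and 8.59 degrees, less where a joint would pass 70% of its speed; a pose out of reach is approached as far as the arm can. A call with a number of a shift or a turn outside -1 to 1 is refused whole. A call with a gripper value outside its range is refused whole. "fingers" is the opening, from -1 (shut) to 1 (fully open), set as the call begins (left out, the last holds). The fingers move at their own pace and stop on an object; "squeeze" is the grip in N (left out, the last holds). Time passes only in rows, so rows that repeat a pose let the fingers close. It gives the time, the measured TCP pose, the force, the opening and the grip force at its end, in the units of the state.
- status.read_state(): the state, without advancing time (a new reading comes with each control period).
- vision.camera(name): name is "scene" or "top" or "wrist"; returns the picture (400x640x3 uint8, blue, green, red); there is no depth.
- vision.calibration(name): a dict with "fx", "fy", "cx", "cy" (pixels), "rvec" (rotation vector, rad) and "tvec" (3), from world to camera coordinates, as OpenCV has them; the wrist camera has in their place "T_tool_cam" (4x4, takes a point from camera to tool coordinates, whose origin is the TCP and whose axes are the flange's). Camera axes: x right, y down, z forward; pixel columns grow to the right and rows downward; lengths in m; the calibration is good to about 2 mm. A picture is of the moment at which its call begins: read the wrist's pose just before it. calibration takes no time and is no camera call.
- job.close_job(): hands the job in; it is judged then, once.
Trained networks look in the newest picture that a camera, given by its name, has taken for a name from the list of things; names that differ only in an ending like _2 or _b are one class to them, and where a whole thing is asked for, a point or a joint stands for the part that bears it (a point fixed in the world has none). Each returns a list of dicts, best first, with "conf" (0 to 1); they miss things now and then, are a little off and sometimes report something else, mostly with a low value. They report only what shows in the picture. A call takes as long as a camera call. They do not tell look-alikes from the thing itself.
- spotter.boxes_of(camera, name): "point" ([x, y, z] in m, in world coordinates, good to about 4 mm: the middle of the surface that is visible of it).
- spotter.regions_of(camera, name): "pixels" (400x640 bool, what is visible of it).
The state is a dict: "time": time; "joint_positions": joint angles; "joint_vel": joint speeds; "joint_torque": joint torques, N m; "ee_pos": TCP position; "eef_rot": TCP orientation; "ft_force": force on the tool from outside, world axes, zero at the start; "torque": the same for the moment, N m; "width": finger opening in m; "grip_force": force on a finger pad.
Only numpy, scipy, OpenCV 4.12 (cv2) and the standard library are available. Lean on these libraries where they do the work, as an engineer would, in place of code of your own. Each camera call takes 0.05 s, during which the arm holds its last target. There are 200 camera calls.

## Working session

There is one attempt and no reset: what is moved stays moved. The work goes in short steps, Python scripts to look and compute and a tool call to move; the robot and the scene stay as the last step left them, time stands still between calls to the robot, and variables do not carry over. Pictures are saved under pics/ and viewed, at most 10 in all, crops included, and the job is handed in when it is done.

Besides the shell and the picture viewer there is one more tool, called after "Emit:" as a command line: name --pt "numbers of a row" for each row, then --argument value for the rest. play_rows: Moves the arm, as the interface text tells. Shift numbers are shares of 150 mm and turn numbers shares of 30 degrees, none past 1 either way. Its arguments: {"type":"object","properties":{"series":{"type":"array","items":{"type":"array","items":{"type":"number"}}},"fingers":{"type":"number"},"squeeze":{"type":"number"}},"required":["series"]}

```bash
mkdir -p pics; cat > h.py <<'E'
import numpy as np, cv2
from scipy.spatial.transform import Rotation as R
from bench import status, vision, job, spotter, r
def st(): return status.read_state()
def P(name):
    c=vision.calibration(name); K=np.array([[c['fx'],0,c['cx']],[0,c['fy'],c['cy']],[0,0,1]])
    M=cv2.Rodrigues(np.array(c['rvec'],float))[0]; return K,M,np.array(c['tvec'],float).ravel()
def proj(name,p):
    K,M,t=P(name); q=K@(M@np.array(p)+t); return q[:2]/q[2]
def plane(name,uv,z):
    K,M,t=P(name); d=M.T@np.linalg.inv(K)@[uv[0],uv[1],1]; o=-M.T@t; return o+d*(z-o[2])/d[2]
def tri(n1,uv1,n2,uv2):
    A=[];b=[]
    for n,uv in((n1,uv1),(n2,uv2)):
        K,M,t=P(n); d=M.T@np.linalg.inv(K)@[uv[0],uv[1],1]; d/=np.linalg.norm(d); o=-M.T@t
        Q=np.eye(3)-np.outer(d,d); A.append(Q); b.append(Q@o)
    return np.linalg.lstsq(np.vstack(A),np.hstack(b),rcond=None)[0]
E
python3 - <<'E'
from h import *
for n in('scene','top'):
    im=vision.camera(n); cv2.imwrite(f'pics/{n}0.png',im)
    K,M,t=P(n); print(n,np.round(-M.T@t,3),np.round(M[2],2),K[0,0])
    for o in('jar_upright','drawer','drawer_front','spice_unit','jar_lying_1','espresso_cup','sugar_tin','egg_timer','paste_tin','lemon','garlic','egg_cup'):
        print(o,[(np.round(d['point'],3).tolist(),round(d['conf'],2)) for d in spotter.boxes_of(n,o)[:4]])
s=st();print(s['time'],s['ee_pos'],s['eef_rot'],s['width'],r.grasp_offset)
E
```

```text
scene [ 0.129 -0.704  1.046] [ 0.35  0.56 -0.75] 395.1057904986604
jar_upright [([0.446, -0.078, 0.107], 0.95), ([0.38, -0.297, 0.095], 0.91)]
drawer [([0.482, 0.05, 0.042], 0.95)]
drawer_front [([0.478, 0.052, 0.039], 0.88)]
spice_unit [([0.649, -0.025, 0.097], 0.78)]
jar_lying_1 [([0.519, 0.124, 0.059], 0.61), ([0.513, -0.015, 0.06], 0.59)]
espresso_cup [([0.713, 0.059, 0.132], 0.92), ([0.525, 0.123, 0.059], 0.51)]
sugar_tin [([0.714, 0.13, 0.168], 0.93)]
egg_timer [([0.682, -0.09, 0.135], 0.53)]
paste_tin [([0.439, 0.344, 0.059], 0.59)]
lemon [([0.51, -0.261, 0.043], 0.73)]
garlic [([0.544, 0.364, 0.032], 0.47)]
egg_cup [([0.47, -0.372, 0.034], 0.65)]
top [ 0.37  -0.055  1.449] [ 0.15  0.05 -0.99] 464.0203012188443
jar_upright [([0.384, -0.28, 0.104], 0.75), ([0.455, -0.062, 0.119], 0.63), ([0.446, 0.355, 0.066], 0.2)]
drawer [([0.477, 0.056, 0.021], 0.83), ([0.696, 0.152, 0.114], 0.67)]
drawer_front [([0.693, 0.063, 0.11], 0.7), ([0.477, 0.056, 0.017], 0.67), ([0.451, -0.058, 0.126], 0.27)]
spice_unit [([0.627, 0.033, 0.098], 0.75), ([0.479, 0.055, 0.019], 0.33)]
jar_lying_1 [([0.516, 0.003, 0.063], 0.88), ([0.521, 0.138, 0.058], 0.61)]
espresso_cup [([0.693, 0.063, 0.11], 0.69)]
sugar_tin [([0.694, 0.151, 0.116], 0.38)]
egg_timer [([0.677, -0.073, 0.133], 0.55)]
paste_tin [([0.522, 0.134, 0.063], 0.71), ([0.444, 0.352, 0.068], 0.64)]
lemon [([0.512, -0.251, 0.042], 0.54)]
garlic [([0.547, 0.367, 0.032], 0.46)]
egg_cup [([0.472, -0.371, 0.034], 0.7)]
1.3 [0.1803732  0.59841078 0.40479589] [1.45865397e-01 9.89304444e-01 5.43320894e-05 9.93738467e-07] 0.08692563954928689 0.1635
```

```bash
python3 - <<'E'
import cv2
a=cv2.imread('pics/top0.png');b=cv2.imread('pics/scene0.png')
cv2.imwrite('pics/top_c.png',cv2.resize(a[60:300,150:470],None,fx=2.5,fy=2.5,interpolation=cv2.INTER_CUBIC))
E
```

```text
(no output)
```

View pics/top_c.png

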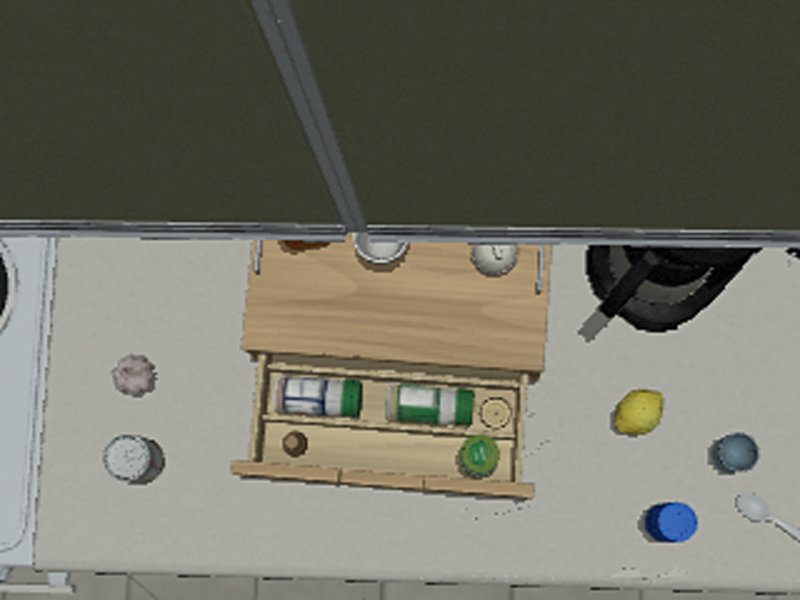

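View pics/scene0.png

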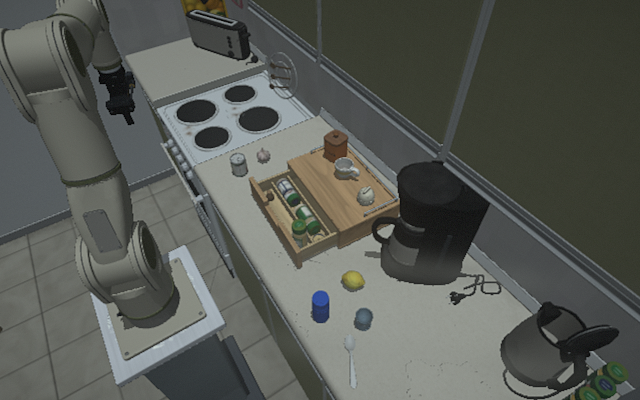

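The top crop shows two candidates: the green-capped jar in the drawer's front trough at (480,455), and a blue one on the worktop at (670,520). The green one fits because it is in the trough near the right wall, with the cork at the other end at (295,443). The blue one is the look-alike. I'll confirm with one enlarged crop and get the edges.

```bash
python3 - <<'E'
import cv2,numpy as np
a=cv2.imread('pics/top0.png');b=cv2.imread('pics/scene0.png')
A=cv2.resize(a[195:265,235:375],None,fx=5.7,fy=5.7,interpolation=cv2.INTER_CUBIC)[:,:798]
B=cv2.resize(b[160:275,240:400],None,fx=2.2,fy=2.2,interpolation=cv2.INTER_CUBIC)[:198]
cv2.imwrite('pics/c2.png',A)
B=cv2.resize(b[165:275,245:345],None,fx=5.4,fy=5.4,interpolation=cv2.INTER_CUBIC)
cv2.imwrite('pics/c3.png',B)
E
```

```text
(no output)
```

View pics/c2.png

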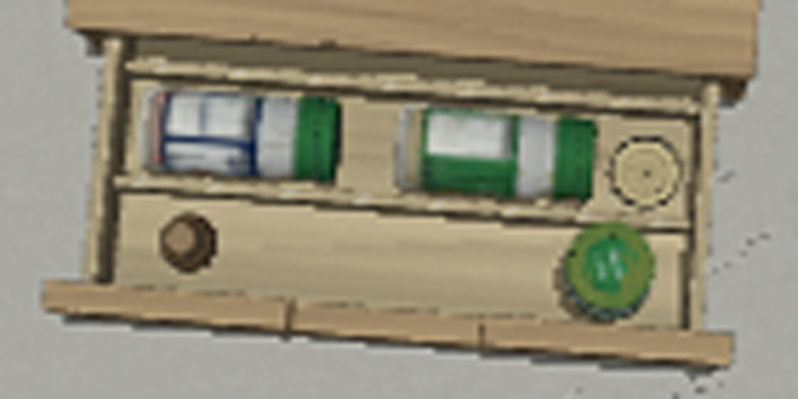

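View pics/c3.png

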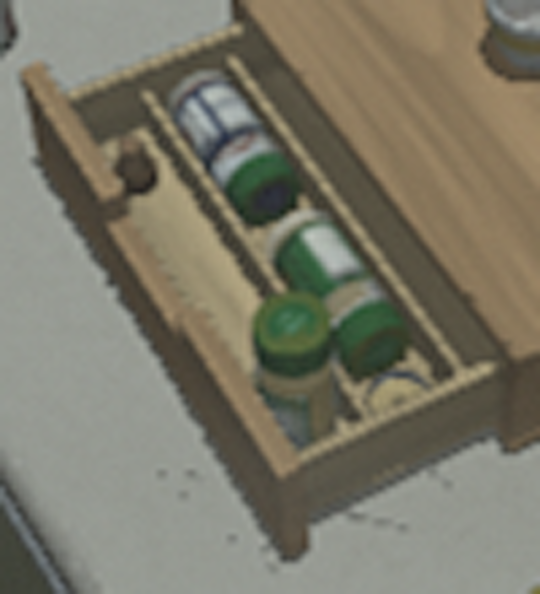

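The crops confirm it: the green-capped jar stands at c2 (607,268) and c3 (293,325), in the trough by the right wall. The front panel's top runs from c2 (44,284)–(42,308) to (735,337)–(730,362).

```bash
cat >> h.py <<'E'
def c2(u,v): return (235+(u+.5)/5.7-.5,195+(v+.5)/5.7-.5)
def c3(u,v): return (245+(u+.5)/5.4-.5,165+(v+.5)/5.4-.5)
E
python3 - <<'E'
from h import *
f=lambda p:np.round(p,4).tolist()
for u,v,z,n in((44,284,.09,'inL'),(735,337,.09,'inR'),(42,309,.09,'outL'),(731,362,.09,'outR'),(607,268,.124,'jar'),(690,228,.052,'wallR part'),(120,182,.052,'partL'),(290,305,.09,'notL'),(482,320,.09,'notR'),(68,27,.096,'carcL'),(755,75,.096,'carcR')):
    print(n,f(plane('top',c2(u,v),z)))
print('jar tri',tri('top',c2(607,268),'scene',c3(293,322)), plane('scene',c3(293,322),.124))
print('front L scene out',plane('scene',c3(25,75),.09),'R',plane('scene',c3(285,478),.09), 'inR',plane('scene',c3(302,465),.09))
print('tri outR',tri('top',c2(731,362),'scene',c3(285,478)),tri('top',c2(42,309),'scene',c3(25,75)))
E
```

```text
inL [0.438, 0.2298, 0.09]
inR [0.4199, -0.1262, 0.09]
outL [0.4251, 0.2302, 0.09]
outR [0.4072, -0.1244, 0.09]
jar [0.4512, -0.0604, 0.124]
wallR part [0.4778, -0.1039, 0.052]
partL [0.4951, 0.1997, 0.052]
notL [0.4304, 0.1018, 0.09]
notR [0.4252, 0.0028, 0.09]
carcL [0.5716, 0.2228, 0.096]
carcR [0.5538, -0.1346, 0.096]
jar tri [ 0.45299846 -0.06110186  0.12406004] [ 0.45482153 -0.06171673  0.124     ]
front L scene out [0.42688357 0.22392727 0.09      ] R [ 0.40918753 -0.12612152  0.09      ] inR [ 0.42106521 -0.124001    0.09      ]
tri outR [ 0.40839005 -0.12489583  0.08869559] [0.42715414 0.23091037 0.0835139 ]
```

Emit:
play_rows --pt "-0.89 -0.64 0 0 0 -0.463" --pt "-0.89 -0.64 0 0 0 -0.463" --pt "-0.89 -0.64 0 0 0 -0.463" --pt "-0.89 -0.64 0 0 0 -0.463" --fingers -1

```text
time: 1.7
ee_pos: [0.2846, 0.4638, 0.4052]
eef_rot: [0.029, 1.0, -0.0, 0.001]
ft_force: [0.3, 0.6, -0.1]
width: 0.0627
grip_force: 0.0
```

Emit:
play_rows --pt "-0.33 -1 0 0 0 0" --pt "-0.33 -1 0 0 0 0" --pt "-0.33 -1 0 0 0 0" --pt "-0.33 -1 0 0 0 0"

```text
time: 2.1
ee_pos: [0.3243, 0.311, 0.4052]
eef_rot: [0.028, 1.0, -0.0, 0.0]
ft_force: [-0.9, 0.7, -0.4]
width: 0.031
grip_force: 0.0
```

Emit:
play_rows --pt "-0.33 -1 0 0 0 0" --pt "-0.33 -1 0 0 0 0" --pt "-0.33 -1 0 0 0 0" --pt "-0.33 -1 0 0 0 0"

```text
time: 2.5
ee_pos: [0.3655, 0.159, 0.4051]
eef_rot: [0.028, 1.0, 0.0, 0.0]
ft_force: [-0.1, 1.0, -0.0]
width: 0.0024
grip_force: 0.0
```

Emit:
play_rows --pt "-0.33 -1 0 0 0 0" --pt "-0.33 -1 0 0 0 0" --pt "-0.33 -1 0 0 0 0" --pt "-0.33 -1 0 0 0 0"

```text
time: 2.9
ee_pos: [0.407, 0.0068, 0.4053]
eef_rot: [0.028, 1.0, 0.0, 0.001]
ft_force: [0.1, 0.3, -0.1]
width: 0.0007
grip_force: 0.0
```

Emit:
play_rows --pt "-0.33 -1 0 0 0 0" --pt "-0.33 -1 0 0 0 0" --pt "-0.33 -1 0 0 0 0" --pt "-0.33 -1 0 0 0 0"

```text
time: 3.3
ee_pos: [0.4487, -0.1453, 0.4053]
eef_rot: [0.028, 1.0, -0.001, 0.001]
ft_force: [-0.4, 0.2, 0.2]
width: 0.0007
grip_force: 0.0
```

Emit:
play_rows --pt "0 0 0.3 0 0 0" --pt "0 0 0.55 0 0 0" --pt "0 0 0.8 0 0 0" --pt "0 0 0.8 0 0 0"

```text
time: 3.7
ee_pos: [0.4469, -0.1394, 0.2811]
eef_rot: [0.025, 1.0, -0.0, -0.004]
ft_force: [-0.9, -0.2, 0.6]
width: 0.0001
grip_force: 0.0
```

```bash
python3 - <<'E'
from h import *
s=st();im=vision.camera('wrist')
c=vision.calibration('wrist');T=np.array(c['T_tool_cam']);Rw=R.from_quat(s['eef_rot']).as_matrix()
def pw(p):
    q=Rw.T@(np.array(p)-s['ee_pos']); q=T[:3,:3].T@(q-T[:3,3]); return [c['fx']*q[0]/q[2]+c['cx'],c['fy']*q[1]/q[2]+c['cy'],q[2]]
print(s['ee_pos'],pw([.4525,-.061,.124]))
a=pw([.4525,-.061,.124]);d=np.array([.0507,.9987,0])
for p in ([.4525,-.061,.124]+.023*d,[.4525,-.061,.124]-.023*d):
    cv2.circle(im,tuple(int(x) for x in pw(p)[:2]),3,(0,0,255),-1)
cv2.circle(im,(int(a[0]),int(a[1])),3,(255,0,255),-1)
cv2.imwrite('pics/w1.png',im)
E
```

```text
[ 0.44692768 -0.1394004   0.28110758] [np.float64(496.84563293961196), np.float64(286.388577045019), np.float64(0.15476383948598013)]
```

View pics/w1.png

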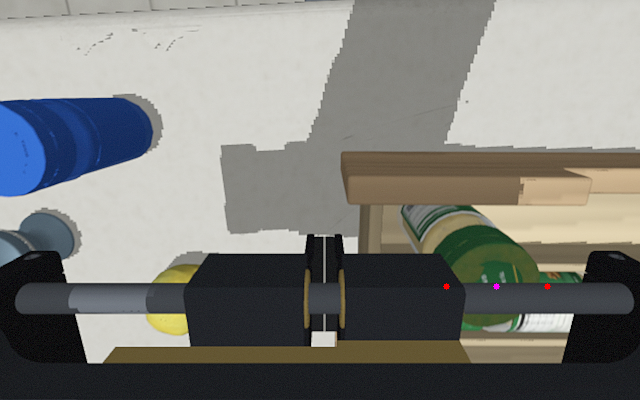

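The wrist view agrees: the cap centre is near (489,283), about 2 mm from my projected mark at (497,286). Next I approach and push slowly.

Emit:
play_rows --pt "0 0.08 -0.05 0 0 0" --pt "0 0.14 -0.05 0 0 0" --pt "0 0.19 -0.05 0 0 0" --pt "0 0.23 -0.05 0 0 0"

```text
time: 4.15
ee_pos: [0.4501, -0.1059, 0.293]
eef_rot: [0.025, 1.0, 0.0, 0.001]
ft_force: [0.4, -0.2, 0.3]
width: 0.0004
grip_force: 0.0
```

Emit:
play_rows --pt "0 0.03 0 0 0 0" --pt "0 0.06 0 0 0 0" --pt "0 0.09 0 0 0 0" --pt "0 0.12 0 0 0 0"

```text
time: 4.55
ee_pos: [0.4507, -0.0886, 0.2922]
eef_rot: [0.025, 1.0, -0.0, -0.0]
ft_force: [-0.4, -0.3, -0.3]
width: 0.0003
grip_force: 0.2
```

```bash
python3 - <<'E'
from h import *
print(st()['ee_pos'],st()['ft_force'])
for n in('scene','top'):
    im=vision.camera(n)
    print([(np.round(d['point'],3).tolist(),round(d['conf'],2)) for d in spotter.boxes_of(n,'jar_upright')[:4]])
E
```

```text
[ 0.45067647 -0.08862117  0.29218979] [-0.38400896 -0.31360906 -0.26619442]
[([0.379, -0.296, 0.096], 0.74), ([0.438, -0.076, 0.081], 0.58)]
[([0.382, -0.281, 0.105], 0.53)]
```

Emit:
play_rows --pt "0 0.04 0.03 0 0 0" --pt "0 0.08 0.03 0 0 0" --pt "0 0.12 0.03 0 0 0" --pt "0 0.15 0.03 0 0 0"

```text
time: 5.15
ee_pos: [0.4519, -0.0656, 0.2877]
eef_rot: [0.025, 1.0, 0.0, -0.0]
ft_force: [-0.2, 0.3, -0.2]
width: 0.0006
grip_force: 0.1
```

```bash
python3 - <<'E'
from h import *
im=vision.camera('scene');a=im[150:275,240:360]
b=vision.camera('top')[190:270,230:380]
A=cv2.resize(a,None,fx=4,fy=4,interpolation=3)[:500,:480]
B=cv2.resize(b,(320,171),interpolation=3); o=np.zeros((500,800,3),np.uint8);o[:,:480]=A;o[:171,480:]=B
cv2.imwrite('pics/s2.png',o)
E
```

```text
(no output)
```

View pics/s2.png

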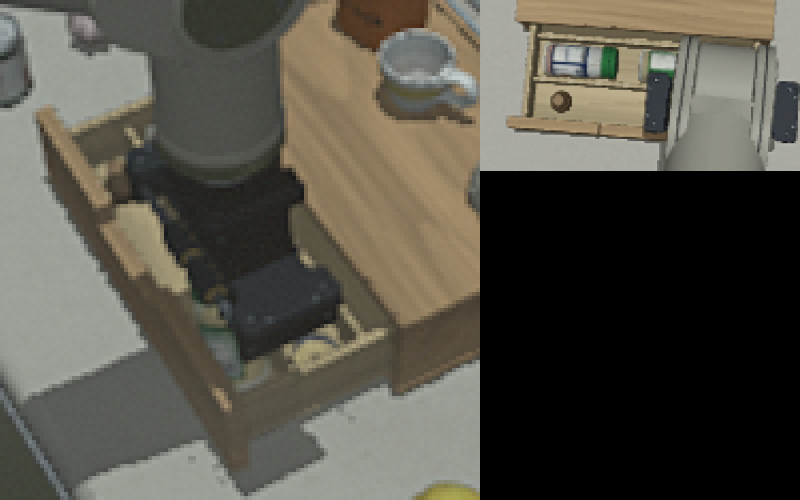

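The scene crop shows the jar leaning with its base still at the right, near (240,350); the arm hides the rest. I'll keep pushing.

Emit:
play_rows --pt "0 0.05 0 0 0 0" --pt "0 0.1 0 0 0 0" --pt "0 0.15 0 0 0 0" --pt "0 0.2 0 0 0 0" --pt "0 0.22 0 0 0 0"

```text
time: 5.75
ee_pos: [0.4535, -0.0323, 0.2877]
eef_rot: [0.025, 1.0, 0.0, -0.0]
ft_force: [-0.5, 0.4, -0.2]
width: 0.0004
grip_force: 0.0
```

Emit:
play_rows --pt "0 0 -0.2 0 0 0" --pt "0 0 -0.5 0 0 0" --pt "0.5 0 -0.8 0 0 0" --pt "1 0 -0.8 0 0 0" --pt "1 0 -0.8 0 0 0"

```text
time: 6.25
ee_pos: [0.3119, -0.0263, 0.4061]
eef_rot: [0.026, 1.0, -0.001, -0.001]
ft_force: [-56.8, 21.1, 48.4]
width: 0.0005
grip_force: 0.0
```

```bash
python3 - <<'E'
from h import *
im=vision.camera('scene');a=im[150:275,240:360]
b=vision.camera('top')[190:270,230:380]
for n in('scene','top'):
  for o in('jar_upright','drawer_front'): print([(np.round(d['point'],3).tolist(),round(d['conf'],2)) for d in spotter.boxes_of(n,o)[:4]])
A=cv2.resize(a,None,fx=4,fy=4,interpolation=3)[:500,:480]
B=cv2.resize(b,(320,171),interpolation=3); o=np.zeros((500,800,3),np.uint8);o[:,:480]=A;o[:171,480:]=B
cv2.imwrite('pics/s3.png',o)
E
```

```text
[([0.452, -0.005, 0.062], 0.83), ([0.38, -0.298, 0.093], 0.71)]
[([0.483, 0.016, 0.045], 0.84), ([0.683, -0.087, 0.134], 0.44)]
[([0.452, 0.009, 0.062], 0.92), ([0.378, -0.284, 0.105], 0.83), ([0.541, 0.363, 0.034], 0.74)]
[]
```

View pics/s3.png

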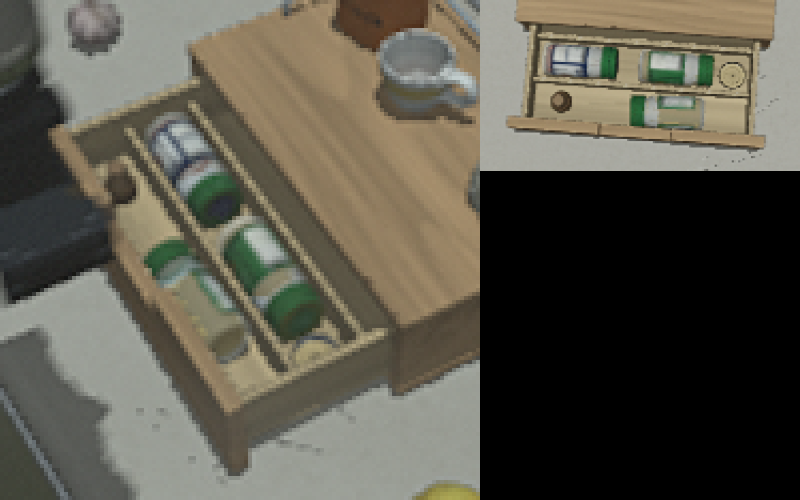

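The jar now lies flat in the trough with its cap to the left, top inset (635–703,110). The 57 N reading needs checking.

```bash
python3 - <<'E'
from h import *
s=st()
for k in('time','ee_pos','ft_force','joint_positions','joint_vel'): print(k,np.round(s[k],3))
E
```

```text
time 6.55
ee_pos [ 0.314 -0.027  0.407]
ft_force [-0.076 -0.321 -0.032]
joint_positions [-0.664 -0.5    0.438  2.178  0.206  1.423  1.216]
joint_vel [-0.001 -0.004  0.006 -0.005 -0.     0.004 -0.003]
```

The 57 N was a transient: it reads zero now, with joint 2 at its limit. Next I go in front of the drawer's middle, gently.

Emit:
play_rows --pt "-0.15 0.2 0 0 0 0" --pt "-0.3 0.4 0 0 0 0" --pt "-0.4 0.5 0 0 0 0" --pt "-0.43 0.55 0 0 0 0" --pt "-0.43 0.55 0 0 0 0"

```text
time: 7.05
ee_pos: [0.3821, 0.0532, 0.4063]
eef_rot: [0.025, 1.0, 0.0, 0.0]
ft_force: [-0.5, -0.4, 0.2]
width: 0.0005
grip_force: 0.0
```

Emit:
play_rows --pt "0 0 0.2 0 0 0" --pt "0 0 0.4 0 0 0" --pt "0 0 0.6 0 0 0" --pt "0 0 0.7 0 0 0" --pt "0 0 0.75 0 0 0"

```text
time: 7.55
ee_pos: [0.3808, 0.0518, 0.2927]
eef_rot: [0.026, 1.0, 0.0, -0.001]
ft_force: [-0.6, -0.0, 0.9]
width: 0.0006
grip_force: 0.0
```

Emit:
play_rows --pt "0 0 0.15 0 0 0" --pt "0 0 0.3 0 0 0" --pt "0 0 0.4 0 0 0" --pt "0 0 0.41 0 0 0"

```text
time: 7.95
ee_pos: [0.3811, 0.0523, 0.2315]
eef_rot: [0.026, 1.0, -0.0, -0.001]
ft_force: [0.1, -0.8, 0.2]
width: 0.0004
grip_force: 0.0
```

Emit:
play_rows --pt "-0.05 0 0 0 0 0" --pt "-0.1 0 0 0 0 0" --pt "-0.15 0 0 0 0 0" --pt "-0.2 0 0 0 0 0" --pt "-0.25 0 0 0 0 0"

```text
time: 8.45
ee_pos: [0.4197, 0.051, 0.2322]
eef_rot: [0.025, 1.0, 0.0, -0.0]
ft_force: [-3.1, -0.8, 2.5]
width: 0.0002
grip_force: 1.4
```

Contact at about 3 N. Pushing on slowly.

Emit:
play_rows --pt "-0.07 0 0 0 0 0" --pt "-0.14 0 0 0 0 0" --pt "-0.21 0 0 0 0 0" --pt "-0.28 0 0 0 0 0" --pt "-0.35 0 0 0 0 0"

```text
time: 8.95
ee_pos: [0.4724, 0.0482, 0.2319]
eef_rot: [0.025, 1.0, -0.0, -0.0]
ft_force: [-3.3, 0.6, 2.0]
width: 0.0005
grip_force: 1.5
```

Emit:
play_rows --pt "-0.05 0 0 0 0 0" --pt "-0.1 0 0 0 0 0" --pt "-0.15 0 0 0 0 0" --pt "-0.2 0 0 0 0 0" --pt "-0.22 0 0 0 0 0"

```text
time: 9.45
ee_pos: [0.5052, 0.0466, 0.232]
eef_rot: [0.025, 1.0, -0.0, 0.0]
ft_force: [-2.7, 0.1, 1.5]
width: 0.0005
grip_force: 1.2
```

```bash
python3 - <<'E'
from h import *
im=vision.camera('scene');print(st()['ee_pos'],st()['ft_force'])
o=cv2.resize(im[130:280,240:400],None,fx=4,fy=4,interpolation=3)
cv2.imwrite('pics/s4.png',o)
E
```

```text
[0.50535255 0.0466907  0.23213813] [0.15272906 0.23718348 0.32223045]
```

View pics/s4.png

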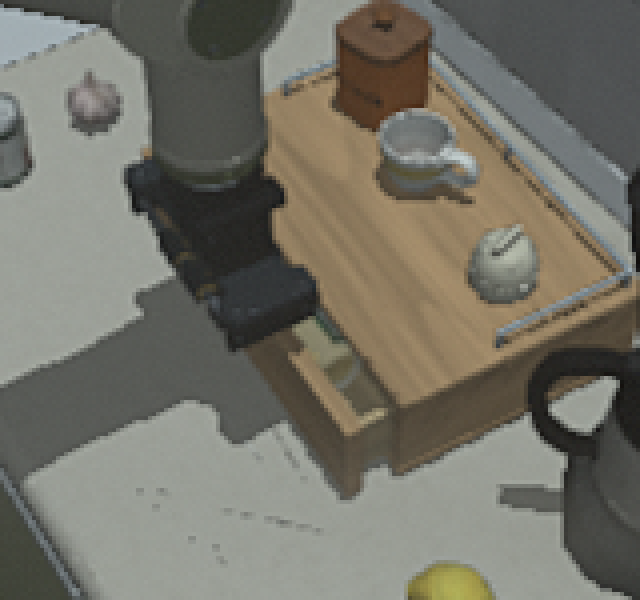

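The drawer is about 35 mm open, the jar still lies flat at (325,345), and nothing else has moved. Finishing the push in small steps until it stops.

Emit:
play_rows --pt "-0.04 0 0 0 0 0" --pt "-0.08 0 0 0 0 0" --pt "-0.12 0 0 0 0 0" --pt "-0.15 0 0 0 0 0" --pt "-0.17 0 0 0 0 0"

```text
time: 10.0
ee_pos: [0.5303, 0.0454, 0.2319]
eef_rot: [0.025, 1.0, -0.0, -0.0]
ft_force: [-2.7, -0.5, 1.3]
width: 0.0007
grip_force: 1.3
```

Emit:
play_rows --pt "-0.015 0 0 0 0 0" --pt "-0.03 0 0 0 0 0" --pt "-0.04 0 0 0 0 0"

```text
time: 10.3
ee_pos: [0.5358, 0.0451, 0.2319]
eef_rot: [0.025, 1.0, 0.0, -0.0]
ft_force: [-9.3, -0.1, 5.2]
width: 0.0005
grip_force: 4.9
```

Emit:
play_rows --pt "-0.015 0 0 0 0 0" --pt "-0.02 0 0 0 0 0" --pt "-0.02 0 0 0 0 0"

```text
time: 10.6
ee_pos: [0.5371, 0.045, 0.2317]
eef_rot: [0.025, 1.0, 0.0, -0.004]
ft_force: [-18.6, -0.5, 15.3]
width: 0.0005
grip_force: 9.5
```

The force climbs to 18.6 N with little movement, so the drawer is against its stop. I'll back off straight and take a look.

Emit:
play_rows --pt "0.05 0 0 0 0 0" --pt "0.15 0 0 0 0 0" --pt "0.3 0 0 0 0 0" --pt "0.45 0 0 0 0 0" --pt "0.5 0 0 0 0 0"

```text
time: 11.1
ee_pos: [0.4628, 0.0489, 0.2321]
eef_rot: [0.025, 1.0, 0.001, 0.0]
ft_force: [0.3, 0.3, -0.6]
width: 0.0007
grip_force: 0.0
```

Emit:
play_rows --pt "0 0 -0.2 0 0 0" --pt "0 0.1 -0.4 0 0 0" --pt "0 0.3 -0.6 0 0 0" --pt "0 0.6 -0.7 0 0 0" --pt "0 0.8 -0.7 0 0 0"

```text
time: 11.6
ee_pos: [0.4711, 0.1717, 0.3402]
eef_rot: [0.024, 1.0, 0.002, 0.003]
ft_force: [0.5, 0.5, -0.6]
width: 0.0004
grip_force: 0.0
```

```bash
python3 - <<'E'
from h import *
im=vision.camera('scene');print(st()['ee_pos'],st()['ft_force'])
a=cv2.resize(im[130:280,240:400],None,fx=2.5,fy=2.5,interpolation=3)
b=cv2.resize(vision.camera('top')[150:270,220:380],None,fx=2.5,fy=2.5,interpolation=3)
o=np.zeros((375,800,3),np.uint8);o[:a.shape[0],:400]=a;o[:b.shape[0],400:]=b
cv2.imwrite('pics/s5.png',o)
E
```

```text
[0.47020412 0.17621262 0.33879544] [-1.46253059  4.87339018 -1.67441231]
```

View pics/s5.png

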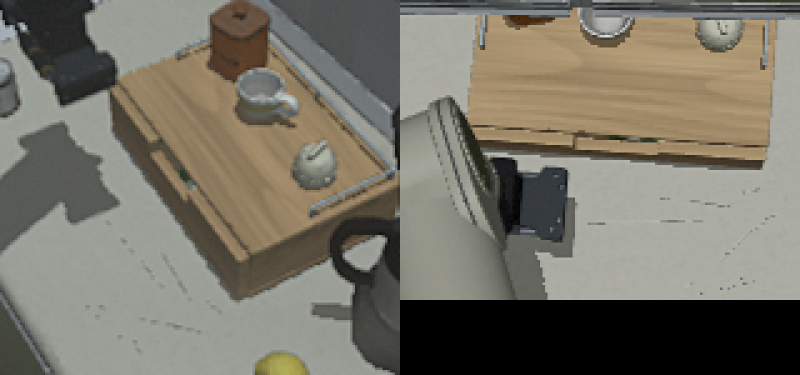

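The drawer is flush with the carcass in both views, everything around it stands as before, and the gripper is clear.

```bash
python3 -c "
from h import *
print(st()['ft_force'],job.close_job())"
```

```text
the job is handed in; nothing more can be done
[-0.59692969 -0.07661889 -0.59471791] None
```

The standing jar was tipped flat into the front trough, the drawer was pushed home slowly against its stop, and the job is handed in; no verdict was returned, but the last camera views show the drawer flush and the things they cover undisturbed.

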